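# Shut the tube lids in the cooling block and close its cover

## Robot

A 6-joint arm with a two-finger parallel gripper is mounted at the origin on a cart in front of the work surface, level with it; the furniture and walls round the work are solid. World frame = base frame: x ahead of the robot, y to its left, z up, the work surface at z = 0. Lengths are in m, angles in degrees, forces in N, time in s.
With the tool pointing down it reaches from about 0.375 to 0.9 m from the base axis. Payload 3.1 kg.
Tool frame: the origin (TCP) lies on the centre line of the jaws, within the pads' length; the fingertips stand 25 mm ahead of it and the grasp point (between the pads) lies 6 mm ahead of it; z points along the fingers, y is the line along which they close (so a half turn about z gives the same grasp; the last joint's range is limited). The gripper opens to 87 mm and grips with 3 to 60 N. Pads are 19 mm wide; open, the fingers measure 117 mm over their backs; the gripper's body (75 mm by 190 mm) begins 51 mm behind the grasp point.
Start: joints at [-77.722, 30.224, 82.088, -0, 67.689, -10.227], TCP at [0.239, -0.577, 0.248] pointing down, gripper open.
Joint ranges: [-176.69, 176.69], [-43.24, 126.21], [12.49, 139.97], [-82, 262], [0, 151.66], [-163.58, 163.58]. Speed limits (degrees/s): [159.86, 159.86, 180, 180, 180, 180].

## Interface

Orientations are given as a 3x3 rotation matrix whose columns are the frame's x, y, z axes.
In Python, from rig import read_state, capture, camera_params, hand_in gives the robot as it stands.
- The arm moves only by the tool apply_moves, never from a script. Its argument "rows" is a list of rows, each an object of numbers: "x", "y", "z": the shift along the tool's x, y, z in mm; "rx", "ry", "rz": the turn, a rotation vector about the tool's x, y, z in units of 6 degrees (1.0 is 6 degrees); "claw": the closure in counts, from 0 (fully open) to 255 (shut). A call has 1 to 10 rows; each row is the pose to reach, as a shift and turn from the pose commanded when the call began, along the tool's axes at that moment; what a row does not reach only later rows make up. A row lasts 1/8 s, in which the tool goes at most 62.5 mm and 10.7 degrees, less where a joint would pass 70% of its speed; a pose out of reach is approached as far as the arm can. A call with a gripper value outside its range is refused whole. The fingers move at their own pace and stop on an object; the grip force is fixed at half the most. Time passes only in rows, so rows that repeat a pose let the fingers close. It gives the time, the measured TCP pose, the force, the opening and the grip force at its end, in the units of the state.
- read_state(): the state, without advancing time (a new reading comes with each control period).
- capture(name): name is "side" or "top" or "wrist"; returns (picture, depth): 480x640x3 uint8, red, green, blue; 480x640 float32, m along the optical axis (not along the pixel's ray), 0 where there is no reading.
- camera_params(name): a dict with "fx", "fy", "cx", "cy" (pixels), "xyz" and "orientation" of the camera in the world. Camera axes: x right, y up, looking along -z (the intrinsics and any distortion apply to the point x, -y, -z); pixel columns grow to the right and rows downward; lengths in m; the calibration is good to about 2 mm. The wrist camera is an equidistant fisheye: a pixel r from the principal point sees the ray r / f radians off the axis. A picture is of the moment at which its call begins: read the wrist's pose just before it. camera_params takes no time and is no camera call; for the wrist camera it gives the pose at the moment of the call.
- hand_in(): hands the job in; it is judged then, once.
The state is a dict: "time_s": time; "joint_positions": joint angles; "qvel": joint speeds; "tau": joint torques, N m; "position": TCP position; "tcp_rot": TCP orientation; "force": force on the tool from outside, world axes, zero at the start; "moment": the same for the moment, N m; "opening": opening from 0.0 (shut) to 1.0 (fully open); "grasp_force": force on a finger pad.
Only numpy, scipy, OpenCV 4.12 (cv2) and the standard library are available. Lean on these libraries where they do the work, as an engineer would, in place of code of your own. Each camera call takes 0.05 s, during which the arm holds its last target. There are 200 camera calls.

## Task

The six sample tubes in the aluminium cooling block still stand with their flip lids up. With the gripper shut, run a fingertip lightly along the row, starting at the end on the lids' hinge side, so that every lid folds over and lies fully shut on its tube; then push the block's clear hinged cover over from behind until it lies fully shut over the tubes. Only stroke and push with the fingertips: do not lift or tip the block or shove it along the trolley, do not press hard, and leave the things around it where they are.

Things in the scene. Friction and masses are not known exactly. Their poses are not given: they have to be found in the camera images.
- tube_block: loose cooling block of solid aluminium on rubber feet, 56 (x) x 214 (y) x 50 (z) mm, about 0.95 kg. Origin: centre of its underside, on the trolley top; +z up; +x to the back long edge with the cover's hinge; +y along the row to the end where the stroke starts. Six tubes are fixed in it on the line x = 0, at y = +85, +51, +17, -17, -51, -85 mm (tubes 1 to 6)
- first_tube (a point): point on the block over the axis of tube 1 (block y = +85 mm), at the height of a shut lid's top: 62 mm above the trolley. Tube rims are at 58 mm, necks 17 mm wide. Each lid is a disc 20 mm across, 4 mm thick, with a small thumb tab. Its hinge is at rim height, 12 mm to the block's +y side of its tube's axis, hinge axis along x
- last_tube (a point): the same point over tube 6 (block y = -85 mm). An open lid stands up or leans a little to +y, up to 27 mm above the rim; shut, it lies flat to the -y side of its hinge and its tab ends 26 mm from the hinge. A shut fingertip at 62 mm above the trolley, stroked along the row from +y to -y, folds the lids shut
- lid1 (a joint): flip lid of tube 1 (at y = +85 mm of the block): 0 = shut flat, grows as it opens, 1.57 = upright, stop at 2.0 rad; it turns with slight friction (under 0.5 N at the tab) and stays where it is left
- lid2 (a joint): flip lid of tube 2 (y = +51 mm), as lid1
- lid3 (a joint): flip lid of tube 3 (y = +17 mm), as lid1
- lid4 (a joint): flip lid of tube 4 (y = -17 mm), as lid1
- lid5 (a joint): flip lid of tube 5 (y = -51 mm), as lid1
- lid6 (a joint): flip lid of tube 6 (y = -85 mm), as lid1
- cover (a joint): clear plastic cover with grey edges, a shallow tray 56 x 214 x 20 mm, hinged on the block's back top edge (block x = +28, z = 51 mm, axis along y). 0 = shut, its flat top then 71 mm above the trolley; 1.57 = upright; stop at 2.05 rad. Open, it stands behind the row, its smooth outer face to block +x, up to 60 mm above the hinge. Friction holds it at any angle (about 1 N at its free edge moves it)
- cover_edge (a point): middle of the cover's free long edge, on its outer face; moves with the cover (56 mm from the hinge along the cover and 20 mm out from the hinge plane)
- marker: loose marker pen, 14 x 135 x 12 mm, lying in front of the block (bystander); origin under its middle
- forceps: loose steel forceps, 15 x 125 x 8 mm, lying in front of the block (bystander); origin under its middle
- timer: loose white timer, 57 x 61 x 19 mm (bystander); origin centre of underside
- petri_dish: loose petri dish, 90 mm across, 16 mm high (bystander); origin centre of underside
- stain_jar_a: loose stain jar with black cap, 53 mm across, 99 mm high, at the back (bystander); origin centre of underside
- stain_jar_b: second stain jar, 53 mm across, 99 mm high, at the back (bystander); origin centre of underside
- strip_tub: loose test-strip tub, 43 mm across, 99 mm high, at the back (bystander); origin centre of underside
- swab_pot: loose pot of swabs, 62 mm across, 93 mm high, at the back (bystander); origin centre of underside

How it is judged:
By the outcome, as a careful person would: the job done as asked, in the order asked, and still so for the second after the job is handed in, with the robot touching nothing.
It also fails if it takes over 48 s, if anything falls off the work surface, if the arm or the gripper's body presses on something with over 40 N, if the wrist force passes 120 N, or if a joint passes its speed limit or range.

## Working session

There is one attempt and no reset: what is moved stays moved. The work goes in short steps, Python scripts to look and compute and a tool call to move; the robot and the scene stay as the last step left them, time stands still between calls to the robot, and variables do not carry over. Pictures are saved under pics/ and viewed, at most 10 in all, crops included, and the job is handed in when it is done.

Besides the shell and the picture viewer there is one more tool, called after "Call:" as name(argument=value, ...), one argument or row to a line, values as JSON. apply_moves: Moves the arm, as the interface text tells. Its arguments: {"type":"object","properties":{"rows":{"type":"array"}},"required":["rows"]}

```bash
mkdir -p pics; python3 - <<'E'
from rig import *
import cv2,numpy as np
s=read_state();print(s)
for n in("side","top"):
    p,d=capture(n);cv2.imwrite(f"pics/{n}0.png",p[:,:,::-1]);np.save(f"{n}0.npy",d);c=camera_params(n);print(n,c)
E
```

```text
{'time_s': 0.0, 'joint_positions': array([-7.77216679e+01,  3.02789138e+01,  8.21555396e+01,  6.61698875e-04,
        6.76898521e+01, -1.02284023e+01]), 'qvel': array([-0.04188394, -0.06295187, -0.03610151,  0.00183835,  0.01226759,
       -0.01818166]), 'tau': array([-6.63575083e-04, -4.40047753e+01, -1.76594585e+01,  6.33482030e-02,
        5.81541855e-02, -1.56909950e-04]), 'position': array([ 0.23911813, -0.57671898,  0.24657684]), 'tcp_rot': array([[ 9.23836319e-01,  3.82787478e-01, -4.50935895e-04],
       [ 3.82787539e-01, -9.23833966e-01,  2.12218409e-03],
       [ 3.95755599e-04, -2.13316338e-03, -9.99997646e-01]]), 'force': array([ 0.10461739,  0.14977484, -0.05504438]), 'moment': array([0.01321798, 0.03407466, 0.04035526]), 'grasp_force': 0.0, 'opening': 1.001096424756252}
side {'fx': 437.3646670725573, 'fy': 437.3646670725573, 'cx': 318.30388521021774, 'cy': 234.7005807888833, 'xyz': array([0.27970435, 0.73436542, 0.4324244 ]), 'orientation': array([[-0.93599347,  0.15918123, -0.31397062],
       [-0.35138734, -0.36915769,  0.86037756],
       [ 0.02105129,  0.91563308,  0.40146346]])}
top {'fx': 501.46456004636116, 'fy': 501.46456004636116, 'cx': 314.3767519721778, 'cy': 230.91429834820892, 'xyz': array([ 4.45333996e-01, -4.22127632e-04,  1.10649486e+00]), 'orientation': array([[-0.01276452,  0.99643359, -0.08340959],
       [-0.99964681, -0.01077204,  0.0242945 ],
       [ 0.02330936,  0.08369023,  0.99621916]])}
```

View pics/side0.png

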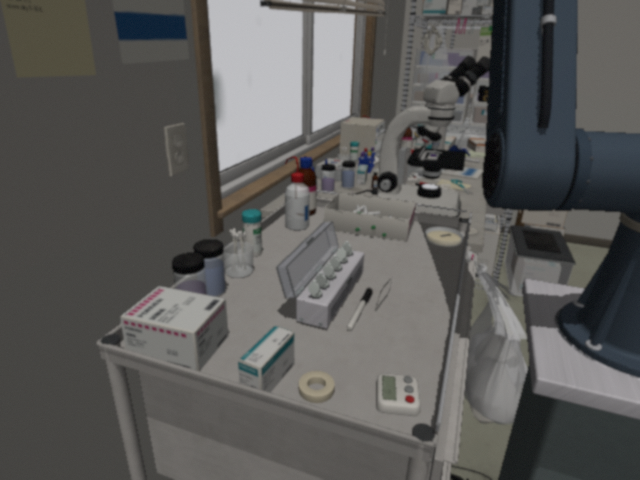

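View pics/top0.png

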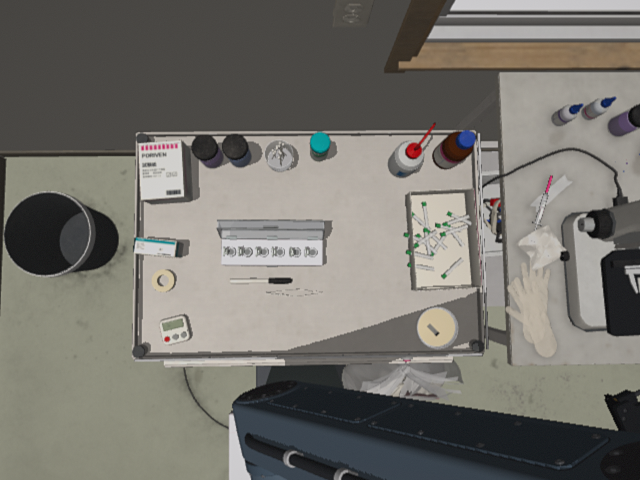

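The side view shows the block mid-table with its cover open at the back. The top view has it at about cols 221–325, rows 220–265, with the tubes on row ~252 and the marker and forceps at rows 280–292. Next I'll measure it.

```bash
cat > h.py <<'E'
import numpy as np,cv2
from rig import *
def cloud(n,d):
    c=camera_params(n);v,u=np.mgrid[:480,:640]
    P=np.stack([(u-c["cx"])/c["fx"]*d,-(v-c["cy"])/c["fy"]*d,-d],-1)
    W=P@np.array(c["orientation"]).T+c["xyz"];W[d==0]=np.nan;return W
def proj(n,X):
    c=camera_params(n);p=(np.atleast_2d(X)-c["xyz"])@np.array(c["orientation"])
    return np.stack([c["cx"]+c["fx"]*p[:,0]/-p[:,2],c["cy"]-c["fy"]*p[:,1]/-p[:,2]],-1)
E
python3 - <<'E'
from h import *
np.set_printoptions(precision=4,suppress=True)
W=cloud("top",np.load("top0.npy"))
R=W[205:275,205:340]
print("table z",np.nanmedian(W[300:330,230:330,2]))
z=R[...,2]
m=(z>.04)&(z<.056)
pts=R[m]
r=cv2.minAreaRect((pts[:,:2]*1000).astype(np.float32));print("top face rect",r, m.sum())
print(cv2.boxPoints(r))
hi=R[z>.062];print("high",hi.min(0),hi.max(0))
for j in range(0,70,2): print(205+j,np.round(R[j,[25,40,60,75,100],0]*1000),np.round(z[j,[25,40,60,75,100]]*1000))
S=cloud("side",np.load("side0.npy"))
q=S[(np.abs(S[...,0]-.41)<.09)&(np.abs(S[...,1]-.05)<.16)&(S[...,2]>.03)&(S[...,2]<.15)]
print(len(q),q.min(0),q.max(0))
p=cv2.imread("pics/top0.png")[205:300,205:340];cv2.imwrite("pics/c1.png",cv2.resize(p,None,fx=5.9,fy=5.9,interpolation=cv2.INTER_CUBIC))
p=cv2.imread("pics/side0.png")[210:340,260:410];cv2.imwrite("pics/c2.png",cv2.resize(p,None,fx=4.6,fy=4.6,interpolation=cv2.INTER_CUBIC))
E
```

```text
table z 0.000957897412156905
top face rect ((499.82806396484375, 64.26239013671875), (215.8820037841797, 77.9680404663086), 88.96977233886719) 3045
[[458.9096 -42.9602]
 [536.865  -44.3621]
 [540.7466 171.485 ]
 [462.7911 172.8869]]
high [ 0.4804 -0.0455  0.0621] [0.5558 0.1715 0.1127]
205 [597. 597. 597. 596. 596.] [ 1.  5.  1.  4. -0.]
207 [593. 592. 592. 592. 591.] [ 3.  4.  1. -1.  0.]
209 [589. 589. 588. 587. 587.] [ 1. -1. -3.  3.  1.]
211 [584. 583. 583. 583. 583.] [ 2.  4.  2.  2. -1.]
213 [580. 579. 579. 578. 578.] [ 2.  2. -0.  3. -1.]
215 [575. 575. 574. 574. 574.] [ 0. -2.  4. -2.  1.]
217 [571. 570. 570. 569. 569.] [2. 1. 0. 5. 2.]
219 [555. 555. 555. 554. 565.] [102. 100. 100. 101.  -0.]
221 [551. 551. 550. 550. 550.] [102.  98. 104. 101.  99.]
223 [547. 547. 546. 546. 545.] [102. 100. 103. 101. 104.]
225 [543. 543. 542. 542. 541.] [105. 104. 102. 103. 104.]
227 [538. 538. 538. 538. 537.] [109. 109. 109. 102. 104.]
229 [540. 539. 539. 538. 533.] [ 51.  51.  54.  54. 107.]
231 [535. 535. 535. 534. 534.] [52. 52. 50. 50. 48.]
233 [531. 531. 530. 530. 530.] [51. 51. 53. 49
[... 420 characters left out ...]
. 61. 80.]
251 [493. 493. 492. 492. 490.] [57. 60. 61. 61. 79.]
253 [489. 488. 488. 488. 486.] [60. 61. 60. 59. 81.]
255 [485. 484. 484. 483. 482.] [61. 59. 55. 65. 76.]
257 [481. 480. 480. 480. 479.] [55. 51. 50. 48. 49.]
259 [477. 476. 476. 475. 475.] [48. 53. 51. 48. 49.]
261 [472. 472. 472. 471. 470.] [51. 51. 50. 50. 53.]
263 [468. 468. 467. 467. 466.] [54. 50. 50. 52. 51.]
265 [465. 465. 464. 463. 462.] [-2. -0. 22. 32. 40.]
267 [461. 460. 460. 459. 458.] [ 0.  2. -0. -2.  3.]
269 [456. 456. 455. 455. 454.] [ 3. -1. -0. -1. -2.]
271 [452. 451. 451. 450. 450.] [-5. -1. -0.  3.  2.]
273 [447. 447. 446. 446. 445.] [ 2.  1.  2. -0. -0.]
2010 [ 0.462  -0.0434  0.03  ] [0.5    0.1719 0.0848]
```

View pics/c1.png

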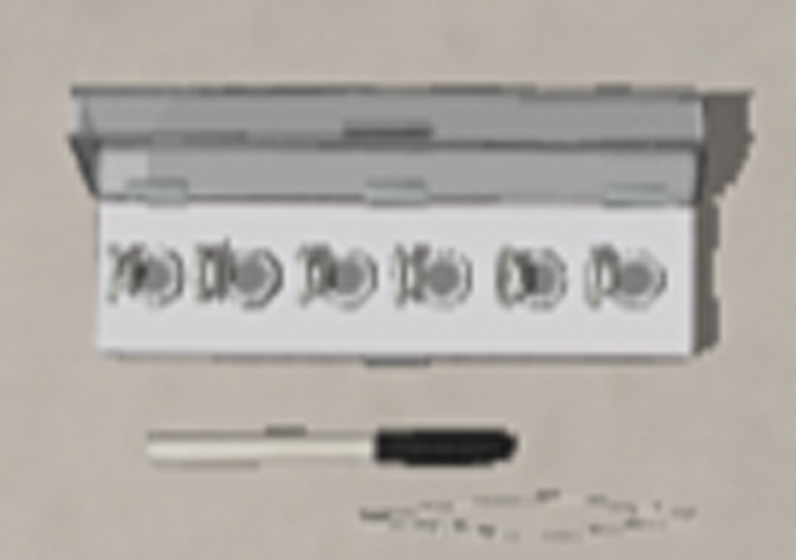

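View pics/c2.png

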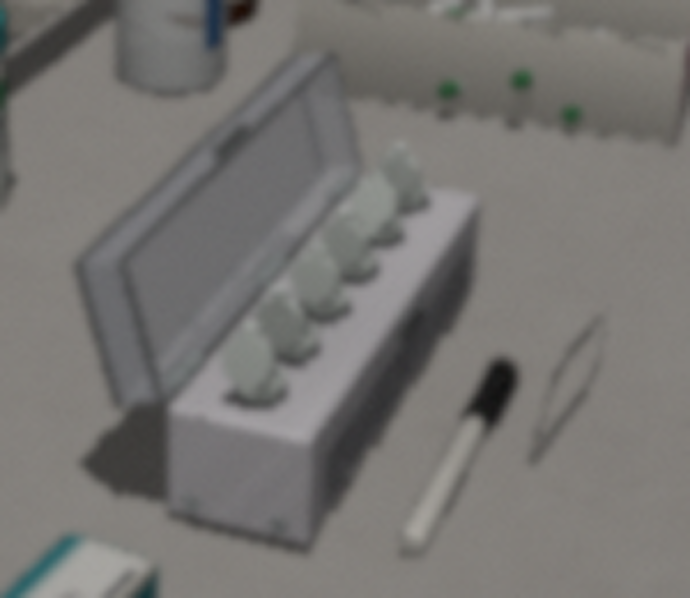

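c1 shows the block's white top face at cols ~221–323, rows 239–265, with hinge clips at row 238 and the lids standing left of their tubes. c2 shows all six lids upright and the cover leaning back about 108°. Next I'll fit the block pose precisely.

```bash
python3 - <<'E'
from h import *
from scipy.optimize import least_squares
np.set_printoptions(precision=4,suppress=True)
im=cv2.imread("pics/top0.png");g=cv2.GaussianBlur(cv2.cvtColor(im,cv2.COLOR_BGR2GRAY),(0,0),.7).astype(float)
c=camera_params("top");O=np.array(c["orientation"])
def ray(u,v,z):
    d=O@np.array([(u-c["cx"])/c["fx"],-(v-c["cy"])/c["fy"],-1]);t=(z-c["xyz"][2])/d[2];return (c["xyz"]+t*d)[:2]
def edge(a):  # subpixel strongest gradient
    d=np.abs(np.diff(a));k=int(d.argmax());k=min(max(k,1),len(d)-2);e=(d[k-1]-d[k+1])/(2*(d[k-1]-2*d[k]+d[k+1]));return k+.5+e
F=np.array([ray(u,259+edge(g[259:271,u]),.05) for u in range(226,320) if not 262<u<282])
L=np.array([ray(215+edge(g[v,215:228]),v,.05) for v in range(243,262)])
Rr=np.array([ray(316+edge(g[v,316:330]),v,.05) for v in range(243,262)])
for n,a in(("F",F),("L",L),("R",Rr)):print(n,np.median(a,0),a.std(0))
pf=np.polyfit(F[:,1],F[:,0],1);yaw=-np.arctan(pf[0]);print("yaw",np.degrees(yaw))
y=(np.median(L[:,1])+np.median(Rr[:,1]))/2;print("len",np.median(L[:,1])-np.median(Rr[:,1]))
cen=np.array([np.polyval(pf,y)+.028*np.cos(yaw),y]);print("centre",cen)
B=np.array([[np.cos(yaw),-np.sin(yaw)],[np.sin(yaw),np.cos(yaw)]])
W=cloud("top",np.load("top0.npy"))
q=W[205:275,205:340].reshape(-1,3);b=np.c_[(q[:,:2]-cen)@B,q[:,2]]*1000
n=b[(b[:,2]>54)&(b[:,2]<64)&(abs(b[:,0])<20)&(abs(b[:,1])<110)];print("necks x",np.percentile(n[:,0],[2,50,98]))
h=b[(b[:,2]>68)&(abs(b[:,0])<20)&(abs(b[:,1])<120)];print("lids x",np.percentile(h[:,0],[2,50,98]),"zmax",h[:,2].max(),"y",np.unique(np.round(h[:,1]/5)*5))
cv=b[(b[:,2]>75)&(b[:,0]>25)];print("cover",np.percentile(cv,[1,50,99],axis=0))
S=cloud("side",np.load("side0.npy")).reshape(-1,3);s=np.c_[(S[:,:2]-cen)@B,S[:,2]]*1000
t=s[(s[:,2]>20)&(s[:,2]<58)&(abs(s[:,0])<45)&(abs(s[:,1])<120)];print("side pts",np.percentile(t[(t[:,2]>49)],[1,50,99],axis=0), np.percentile(t,[1,99],axis=0))
k=W[130:190,190:345];print("back things zmax",np.nanmax(k[...,2]),"min x of z>.05",np.nanmin(k[...,0][k[...,2]>.05]))
def rec(xb,yb): return cen+B@np.array([xb,yb])
for p in((0,.135),(0,-.12),(.0,.085),(0,-.085)):print(p,rec(*p))
E
```

```text
F [0.4641 0.0427] [0.0011 0.0634]
L [0.4914 0.1669] [0.0115 0.003 ]
R [ 0.489  -0.0418] [0.0115 0.0003]
yaw -0.9658023397167601
len 0.20864474132202426
centre [0.4925 0.0626]
necks x [-17.145   -0.7638  16.8214]
lids x [-9.8418 -1.3407  8.5369] zmax 88.07171379386914 y [-75. -70. -45. -40. -35.  -5.  -0.  25.  30.  35.  60.  65.  70.  95.
 100.]
cover [[  39.3118 -105.0329   86.7534]
 [  51.6512    2.2783  103.1894]
 [  61.9698  107.9801  109.9529]]
side pts [[ -25.5216 -105.1292   49.0329]
 [  -1.4581   25.4962   50.1256]
 [  43.1685  107.263    57.7304]] [[ -27.886  -104.1821   20.6898]
 [  44.0182  108.203    57.5921]]
back things zmax 0.10497052695359832 min x of z>.05 0.6700590263406845
(0, 0.135) [0.4948 0.1976]
(0, -0.12) [ 0.4905 -0.0574]
(0.0, 0.085) [0.494  0.1476]
(0, -0.085) [ 0.4911 -0.0224]
```

Call:
apply_moves(
  rows=[
    {"x": 33,"y": -39,"rz": 0.4,"claw": 255},
    {"x": 67,"y": -77,"rz": 0.8,"claw": 255},
    {"x": 100,"y": -116,"rz": 1.2,"claw": 255},
    {"x": 133,"y": -155,"rz": 1.6,"claw": 255},
    {"x": 166,"y": -193,"rz": 2.0,"claw": 255},
    {"x": 200,"y": -232,"rz": 2.4,"claw": 255},
    {"x": 233,"y": -271,"rz": 2.8,"claw": 255},
    {"x": 266,"y": -310,"rz": 3.2,"claw": 255},
    {"x": 300,"y": -348,"rz": 3.6,"claw": 255},
    {"x": 333,"y": -387,"rz": 3.92,"claw": 255},
  ],
)

```text
validation failed for argument at $.ro...
```

```bash
cat > w.py <<'E'
import sys;from h import *
np.set_printoptions(precision=4,suppress=True)
s=read_state();t=np.array([float(a) for a in sys.argv[1:4]])
print(s["time_s"],s["position"],s["tcp_rot"][:,0],s["opening"],"tool shift mm",(s["tcp_rot"].T@(t-s["position"]))*1000)
E
python3 w.py .494 .199 .245
```

```text
0.1 [ 0.2391 -0.5768  0.2467] [0.9238 0.3828 0.0003] 0.9974674033579097 tool shift mm [ 532.4248 -619.1338    3.0223]
```

Call:
apply_moves(
  rows=[
    {"x": 33,"y": -39,"z": 0,"rx": 0,"ry": 0,"rz": 0.4,"claw": 255},
    {"x": 67,"y": -77,"z": 0,"rx": 0,"ry": 0,"rz": 0.8,"claw": 255},
    {"x": 100,"y": -116,"z": 0,"rx": 0,"ry": 0,"rz": 1.2,"claw": 255},
    {"x": 133,"y": -155,"z": 0,"rx": 0,"ry": 0,"rz": 1.6,"claw": 255},
    {"x": 166,"y": -193,"z": 0,"rx": 0,"ry": 0,"rz": 2.0,"claw": 255},
    {"x": 200,"y": -232,"z": 0,"rx": 0,"ry": 0,"rz": 2.4,"claw": 255},
    {"x": 233,"y": -271,"z": 0,"rx": 0,"ry": 0,"rz": 2.8,"claw": 255},
    {"x": 266,"y": -310,"z": 0,"rx": 0,"ry": 0,"rz": 3.2,"claw": 255},
    {"x": 300,"y": -348,"z": 0,"rx": 0,"ry": 0,"rz": 3.6,"claw": 255},
    {"x": 333,"y": -387,"z": 0,"rx": 0,"ry": 0,"rz": 3.92,"claw": 255},
  ],
)

```text
time_s: 1.35
position: [0.3991, -0.0908, 0.2475]
tcp_rot: [[1.0, -0.019, 0.0], [-0.019, -1.0, -0.0], [0.0, 0.0, -1.0]]
force: [0.2, 0.1, -0.1]
opening: 0.018
grasp_force: 0.0
```

```bash
python3 w.py .494 .199 .245
```

```text
1.35 [ 0.3991 -0.0908  0.2475] [ 0.9998 -0.0193  0.0002] 0.01813564093231744 tool shift mm [  89.343  -291.601     2.5156]
```

Call:
apply_moves(
  rows=[
    {"x": 15,"y": -49,"z": 0,"rx": 0,"ry": 0,"rz": 0,"claw": 255},
    {"x": 30,"y": -97,"z": 0,"rx": 0,"ry": 0,"rz": 0,"claw": 255},
    {"x": 45,"y": -146,"z": 0,"rx": 0,"ry": 0,"rz": 0,"claw": 255},
    {"x": 60,"y": -194,"z": 0,"rx": 0,"ry": 0,"rz": 0,"claw": 255},
    {"x": 75,"y": -243,"z": 0,"rx": 0,"ry": 0,"rz": 0,"claw": 255},
    {"x": 89,"y": -291,"z": 0,"rx": 0,"ry": 0,"rz": 0,"claw": 255},
    {"x": 89,"y": -291,"z": 50,"rx": 0,"ry": 0,"rz": 0,"claw": 255},
    {"x": 89,"y": -291,"z": 100,"rx": 0,"ry": 0,"rz": 0,"claw": 255},
    {"x": 89,"y": -291,"z": 140,"rx": 0,"ry": 0,"rz": 0,"claw": 255},
    {"x": 89,"y": -291,"z": 140,"rx": 0,"ry": 0,"rz": 0,"claw": 255},
  ],
)

```text
time_s: 2.6
position: [0.4903, 0.1966, 0.1047]
tcp_rot: [[1.0, -0.018, -0.008], [-0.018, -1.0, -0.001], [-0.008, 0.002, -1.0]]
force: [0.0, -0.5, 1.1]
opening: 0.005
grasp_force: 0.0
```

```bash
python3 - <<'E'
from h import *
p,d=capture("side");cv2.imwrite("pics/s1.png",cv2.resize(p[150:340,230:430,::-1],None,fx=3.1,fy=3.1,interpolation=cv2.INTER_CUBIC))
W=cloud("side",d);m=(abs(W[...,0]-.494)<.04)&(abs(W[...,1]-.199)<.04)&(W[...,2]>.05);q=W[m]
print("finger y,x at low",len(q),[ (round(z,3),np.round(np.percentile(q[abs(q[:,2]-z)<.004],[2,98],axis=0)[:,:2],4).tolist()) for z in np.arange(.084,.14,.008) if (abs(q[:,2]-z)<.004).sum()>3],np.percentile(q[:,2],[0,1,3]))
E
python3 w.py .494 .199 .087
```

```text
finger y,x at low 5700 [(np.float64(0.084), [[0.4801, 0.1889], [0.5025, 0.2064]]), (np.float64(0.092), [[0.4803, 0.1898], [0.5017, 0.2068]]), (np.float64(0.1), [[0.48, 0.1888], [0.5016, 0.2072]]), (np.float64(0.108), [[0.4803, 0.1864], [0.4843, 0.208]]), (np.float64(0.116), [[0.4802, 0.1857], [0.4825, 0.2095]]), (np.float64(0.124), [[0.4802, 0.184], [0.4824, 0.2108]]), (np.float64(0.132), [[0.4801, 0.1905], [0.4816, 0.2086]])] [0.0500122  0.05942229 0.08495995]
2.65 [0.4921 0.1969 0.1066] [ 0.9998 -0.0177 -0.0034] 0.0012086632429884746 tool shift mm [ 1.9723 -2.1858 19.6235]
```

View pics/s1.png

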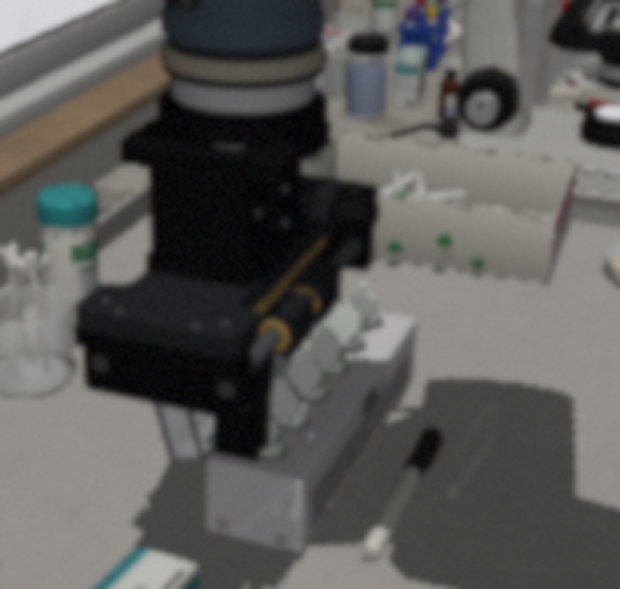

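The view shows the shut gripper at the near (hinge-side) end of the row, clear of lid 1, with no contact. Now I'll lower it to stroke height.

Call:
apply_moves(
  rows=[
    {"x": 1,"y": 0,"z": 10,"rx": 0,"ry": 0,"rz": 0,"claw": 255},
    {"x": 1,"y": 0,"z": 19,"rx": 0,"ry": 0,"rz": 0,"claw": 255},
    {"x": 1,"y": 0,"z": 19,"rx": 0,"ry": 0,"rz": 0,"claw": 255},
    {"x": 1,"y": 0,"z": 19,"rx": 0,"ry": 0,"rz": 0,"claw": 255},
    {"x": 1,"y": 0,"z": 19,"rx": 0,"ry": 0,"rz": 0,"claw": 255},
  ],
)

```text
time_s: 3.28
position: [0.4941, 0.197, 0.0889]
tcp_rot: [[1.0, -0.018, 0.001], [-0.018, -1.0, 0.0], [0.001, -0.0, -1.0]]
force: [0.5, -0.2, -0.5]
opening: 0.007
grasp_force: 0.0
```

```bash
python3 w.py .494 .199 .087
```

```text
3.275 [0.4941 0.197  0.0889] [ 0.9998 -0.0177  0.0008] 0.007170590634621844 tool shift mm [-0.1773 -1.9664  1.9447]
```

Call:
apply_moves(
  rows=[
    {"x": 0,"y": 8,"z": 1.5,"rx": 0,"ry": 0,"rz": 0,"claw": 255},
    {"x": 0,"y": 16,"z": 1.5,"rx": 0,"ry": 0,"rz": 0,"claw": 255},
    {"x": 0,"y": 24,"z": 1.5,"rx": 0,"ry": 0,"rz": 0,"claw": 255},
    {"x": 0,"y": 32,"z": 1.5,"rx": 0,"ry": 0,"rz": 0,"claw": 255},
    {"x": 0,"y": 40,"z": 1.5,"rx": 0,"ry": 0,"rz": 0,"claw": 255},
    {"x": 0,"y": 48,"z": 1.5,"rx": 0,"ry": 0,"rz": 0,"claw": 255},
    {"x": 0,"y": 56,"z": 1.5,"rx": 0,"ry": 0,"rz": 0,"claw": 255},
    {"x": 0,"y": 64,"z": 1.5,"rx": 0,"ry": 0,"rz": 0,"claw": 255},
    {"x": 0,"y": 64,"z": 1.5,"rx": 0,"ry": 0,"rz": 0,"claw": 255},
    {"x": 0,"y": 64,"z": 1.5,"rx": 0,"ry": 0,"rz": 0,"claw": 255},
  ],
)

```text
time_s: 4.53
position: [0.4932, 0.1319, 0.0875]
tcp_rot: [[1.0, -0.017, 0.001], [-0.017, -1.0, -0.001], [0.001, 0.001, -1.0]]
force: [-0.5, -1.4, 5.5]
opening: 0.007
grasp_force: 2.8
```

```bash
python3 - <<'E'
from h import *
p,d=capture("side");cv2.imwrite("pics/s2.png",cv2.resize(p[200:340,250:400,::-1],None,fx=4,fy=4,interpolation=cv2.INTER_CUBIC))
print(read_state()["force"])
E
python3 w.py .492 .199 .087
```

```text
[ 0.29986519 -1.61268779  6.18674281]
4.575 [0.4932 0.1319 0.0875] [ 0.9999 -0.0169  0.0009] 0.0076570310918897735 tool shift mm [ -2.3659 -67.1114   0.3757]
```

View pics/s2.png

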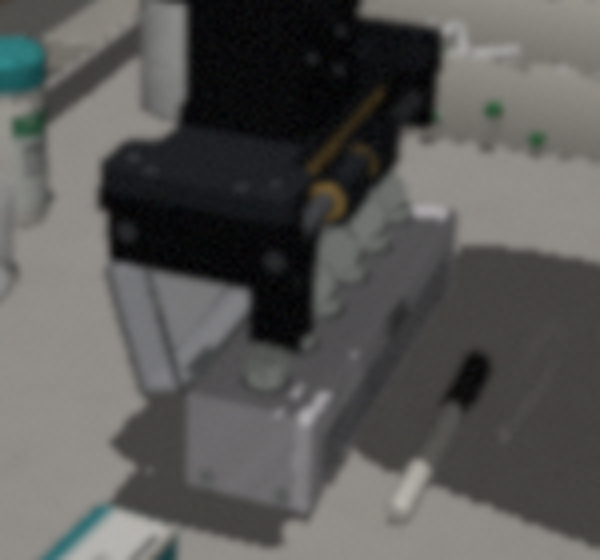

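Lid 1 lies flat at about (265, 370) and the block hasn't moved. The upward force is about 6 N, so I'll ease up by 0.4 mm and go on.

Call:
apply_moves(
  rows=[
    {"x": 0,"y": 8,"z": -0.4,"rx": 0,"ry": 0,"rz": 0,"claw": 255},
    {"x": 0,"y": 16,"z": -0.4,"rx": 0,"ry": 0,"rz": 0,"claw": 255},
    {"x": 0,"y": 24,"z": -0.4,"rx": 0,"ry": 0,"rz": 0,"claw": 255},
    {"x": 0,"y": 32,"z": -0.4,"rx": 0,"ry": 0,"rz": 0,"claw": 255},
    {"x": 0,"y": 40,"z": -0.4,"rx": 0,"ry": 0,"rz": 0,"claw": 255},
    {"x": 0,"y": 48,"z": -0.4,"rx": 0,"ry": 0,"rz": 0,"claw": 255},
    {"x": 0,"y": 56,"z": -0.4,"rx": 0,"ry": 0,"rz": 0,"claw": 255},
    {"x": 0,"y": 64,"z": -0.4,"rx": 0,"ry": 0,"rz": 0,"claw": 255},
    {"x": 0,"y": 72,"z": -0.4,"rx": 0,"ry": 0,"rz": 0,"claw": 255},
    {"x": 0,"y": 80,"z": -0.4,"rx": 0,"ry": 0,"rz": 0,"claw": 255},
  ],
)

```text
time_s: 5.82
position: [0.4912, 0.0525, 0.0874]
tcp_rot: [[1.0, -0.018, -0.0], [-0.018, -1.0, 0.0], [-0.0, -0.0, -1.0]]
force: [1.3, 2.7, 2.9]
opening: 0.006
grasp_force: 1.8
```

Call:
apply_moves(
  rows=[
    {"x": 0,"y": 8,"z": 0,"rx": 0,"ry": 0,"rz": 0,"claw": 255},
    {"x": 0,"y": 16,"z": 0,"rx": 0,"ry": 0,"rz": 0,"claw": 255},
    {"x": 0,"y": 24,"z": 0,"rx": 0,"ry": 0,"rz": 0,"claw": 255},
    {"x": 0,"y": 32,"z": 0,"rx": 0,"ry": 0,"rz": 0,"claw": 255},
    {"x": 0,"y": 40,"z": 0,"rx": 0,"ry": 0,"rz": 0,"claw": 255},
    {"x": 0,"y": 48,"z": 0,"rx": 0,"ry": 0,"rz": 0,"claw": 255},
    {"x": 0,"y": 56,"z": 0,"rx": 0,"ry": 0,"rz": 0,"claw": 255},
    {"x": 0,"y": 64,"z": 0,"rx": 0,"ry": 0,"rz": 0,"claw": 255},
    {"x": 0,"y": 72,"z": 0,"rx": 0,"ry": 0,"rz": 0,"claw": 255},
    {"x": 0,"y": 80,"z": 0,"rx": 0,"ry": 0,"rz": 0,"claw": 255},
  ],
)

```text
time_s: 7.08
position: [0.4899, -0.0275, 0.0874]
tcp_rot: [[1.0, -0.018, -0.0], [-0.018, -1.0, 0.0], [-0.0, -0.0, -1.0]]
force: [0.7, 1.3, 2.3]
opening: 0.005
grasp_force: 1.2
```

Call:
apply_moves(
  rows=[
    {"x": 0,"y": 8,"z": 0,"rx": 0,"ry": 0,"rz": 0,"claw": 255},
    {"x": 0,"y": 16,"z": 0,"rx": 0,"ry": 0,"rz": 0,"claw": 255},
    {"x": 0,"y": 24,"z": 0,"rx": 0,"ry": 0,"rz": 0,"claw": 255},
    {"x": 0,"y": 32,"z": 0,"rx": 0,"ry": 0,"rz": 0,"claw": 255},
    {"x": 0,"y": 36,"z": 0,"rx": 0,"ry": 0,"rz": 0,"claw": 255},
    {"x": 0,"y": 36,"z": -30,"rx": 0,"ry": 0,"rz": 0,"claw": 255},
    {"x": 0,"y": 36,"z": -70,"rx": 0,"ry": 0,"rz": 0,"claw": 255},
    {"x": 0,"y": 66,"z": -110,"rx": 0,"ry": 0,"rz": 0,"claw": 255},
    {"x": 0,"y": 126,"z": -110,"rx": 0,"ry": 0,"rz": 0,"claw": 255},
    {"x": 0,"y": 156,"z": -110,"rx": 0,"ry": 0,"rz": 0,"claw": 255},
  ],
)

```text
time_s: 8.32
position: [0.4877, -0.1857, 0.1985]
tcp_rot: [[1.0, -0.019, 0.003], [-0.019, -1.0, -0.002], [0.003, 0.002, -1.0]]
force: [-0.2, 0.7, 0.1]
opening: 0.005
grasp_force: 0.0
```

```bash
python3 - <<'E'
from h import *
np.set_printoptions(precision=1,suppress=True)
p,d=capture("side");cv2.imwrite("pics/s3.png",cv2.resize(p[210:340,260:410,::-1],None,fx=4.6,fy=4.6,interpolation=cv2.INTER_CUBIC))
t,dt=capture("top");cv2.imwrite("top1.png",t[:,:,::-1]);np.save("top1.npy",dt)
cen=np.array([.4915,.064]);a=np.radians(-1);B=np.array([[np.cos(a),-np.sin(a)],[np.sin(a),np.cos(a)]])
for n,D in(("side",d),("top",dt)):
    W=cloud(n,D).reshape(-1,3);b=np.c_[(W[:,:2]-cen)@B,W[:,2]]*1000
    for i,y in enumerate((85,51,17,-17,-51,-85)):
        q=b[(abs(b[:,0])<8)&(b[:,1]<y+12)&(b[:,1]>y-14)&(b[:,2]>53)&(b[:,2]<95)]
        print(n,i+1,len(q),np.percentile(q[:,2],[5,50,95,100]) if len(q) else "")
print(proj("side",[[cen[0],cen[1],.05]]))
E
python3 w.py .494 .199 .087
```

```text
side 1 92 [54.9 60.9 61.9 62.4]
side 2 80 [54.2 60.8 62.3 62.9]
side 3 73 [55.1 60.7 62.3 62.9]
side 4 65 [54.9 60.7 62.  62.3]
side 5 59 [55.  60.8 62.2 62.9]
side 6 56 [55.8 60.6 62.1 62.6]
top 1 73 [59.  62.8 65.9 66.4]
top 2 77 [54.2 62.6 65.6 67.2]
top 3 75 [54.1 62.7 66.1 67.1]
top 4 75 [59.6 62.9 66.6 68. ]
top 5 81 [57.8 62.5 65.5 68. ]
top 6 78 [59.  62.4 66.3 67.5]
[[334.4 272.6]]
8.425 [ 0.4877 -0.1863  0.1978] [ 0.9998 -0.0214  0.0021] 0.007269731998732317 tool shift mm [  -2.1975 -385.5811  110.0602]
```

View pics/s3.png

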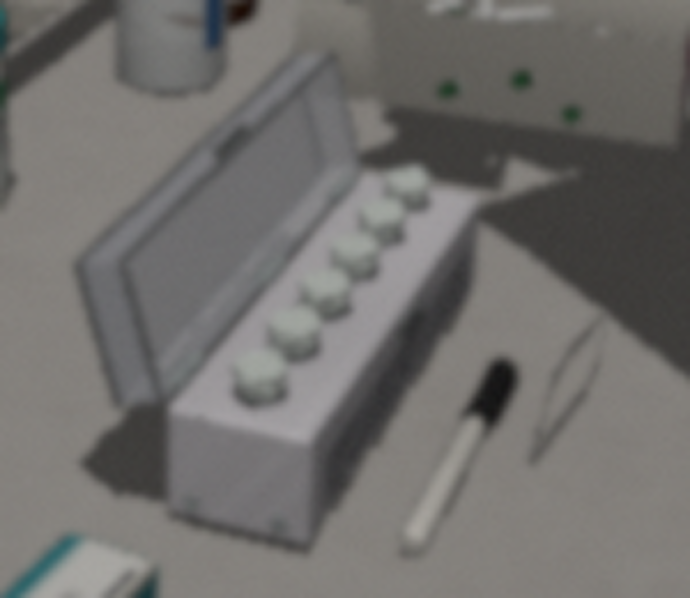

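All six lids lie flat (tops at about 62 mm) and the block stands where it was. Next I'll move behind the cover.

Call:
apply_moves(
  rows=[
    {"x": 20,"y": -50,"z": 0,"rx": 0,"ry": 0,"rz": 0,"claw": 255},
    {"x": 40,"y": -100,"z": 0,"rx": 0,"ry": 0,"rz": 0,"claw": 255},
    {"x": 60,"y": -150,"z": 0,"rx": 0,"ry": 0,"rz": 0,"claw": 255},
    {"x": 80,"y": -200,"z": 0,"rx": 0,"ry": 0,"rz": 0,"claw": 255},
    {"x": 100,"y": -252,"z": 0,"rx": 0,"ry": 0,"rz": 0,"claw": 255},
    {"x": 100,"y": -252,"z": 0,"rx": 0,"ry": 0,"rz": 0,"claw": 255},
    {"x": 100,"y": -252,"z": 40,"rx": 0,"ry": 0,"rz": 0,"claw": 255},
    {"x": 100,"y": -252,"z": 83,"rx": 0,"ry": 0,"rz": 0,"claw": 255},
    {"x": 100,"y": -252,"z": 83,"rx": 0,"ry": 0,"rz": 0,"claw": 255},
    {"x": 100,"y": -252,"z": 83,"rx": 0,"ry": 0,"rz": 0,"claw": 255},
  ],
)

```text
time_s: 9.68
position: [0.5919, 0.0669, 0.1154]
tcp_rot: [[1.0, -0.018, 0.001], [-0.018, -1.0, -0.0], [0.001, 0.0, -1.0]]
force: [0.7, 0.2, 0.3]
opening: 0.003
grasp_force: 0.0
```

```bash
python3 - <<'E'
from h import *
np.set_printoptions(precision=1,suppress=True)
s=read_state();print(s["position"]*1000,s["force"])
# finger-centre tip path, block-hinge in world ~ (.5195,.051); path of tip corner along cover outer face
H=np.array([519.5,51.]);cur=s["position"]*1000
for th in (108,100,90,80,70,60,50,40,30,20,10,0):
    t=np.radians(th);u=np.array([-np.cos(t),np.sin(t)]);n=np.array([np.sin(t),np.cos(t)])
    if th>90: e=H+56*u+20*n;c=e+[0,-8]
    else: c=H+48*u+20*n
    tcp=c+[9.5,25];print(th,tcp,"shift x,z",tcp[0]-cur[0],cur[2]-tcp[1])
E
```

```text
[591.9  66.9 115.4] [0.7 0.2 0.3]
108 [565.3 115.1] shift x,z -26.613858867725185 0.3304747897769005
100 [558.4 119.7] shift x,z -33.51948786903313 -4.266970800538488
90 [549. 124.] shift x,z -42.93994087862529 -8.590700185193441
80 [540.4 126.7] shift x,z -51.57889834639377 -11.334435883118019
70 [531.4 127.9] shift x,z -60.5630553425392 -12.53634884943041
60 [522.3 127.6] shift x,z -69.61943280293656 -12.159919566846497
50 [513.5 125.6] shift x,z -78.4728572811996 -10.216585648635174
40 [505.1 122.2] shift x,z -86.85432195460544 -6.76539431252688
30 [497.4 117.3] shift x,z -94.50916026027835 -1.9112082608822192
20 [490.7 111.2] shift x,z -101.20478380983553 4.198480519456297
10 [485.2 104. ] shift x,z -106.73774946987265 11.378032226549749
0 [481.  96.] shift x,z -110.9399408786253 19.40929981480656
```

Call:
apply_moves(
  rows=[
    {"x": -12,"y": 0,"z": 0,"rx": 0,"ry": 0,"rz": 0,"claw": 255},
    {"x": -22,"y": 0,"z": 0,"rx": 0,"ry": 0,"rz": 0,"claw": 255},
    {"x": -27,"y": 0,"z": 0,"rx": 0,"ry": 0,"rz": 0,"claw": 255},
    {"x": -33,"y": 0,"z": -4,"rx": 0,"ry": 0,"rz": 0,"claw": 255},
    {"x": -38,"y": 0,"z": -7,"rx": 0,"ry": 0,"rz": 0,"claw": 255},
    {"x": -43,"y": 0,"z": -9,"rx": 0,"ry": 0,"rz": 0,"claw": 255},
    {"x": -47,"y": 0,"z": -10,"rx": 0,"ry": 0,"rz": 0,"claw": 255},
    {"x": -52,"y": 0,"z": -11.5,"rx": 0,"ry": 0,"rz": 0,"claw": 255},
    {"x": -56,"y": 0,"z": -12,"rx": 0,"ry": 0,"rz": 0,"claw": 255},
    {"x": -60,"y": 0,"z": -12.5,"rx": 0,"ry": 0,"rz": 0,"claw": 255},
  ],
)

```text
time_s: 10.92
position: [0.531, 0.0683, 0.1267]
tcp_rot: [[1.0, -0.018, -0.001], [-0.018, -1.0, 0.0], [-0.001, -0.0, -1.0]]
force: [1.1, -0.6, -0.1]
opening: 0.005
grasp_force: 0.4
```

```bash
python3 - <<'E'
from h import *
p,d=capture("side");cv2.imwrite("pics/s4.png",cv2.resize(p[200:340,250:400,::-1],None,fx=4,fy=4,interpolation=cv2.INTER_CUBIC))
print(read_state()["force"],read_state()["position"])
E
```

```text
[ 1.04144336  0.17085437 -0.12596629] [0.53022888 0.06838841 0.12668115]
```

View pics/s4.png

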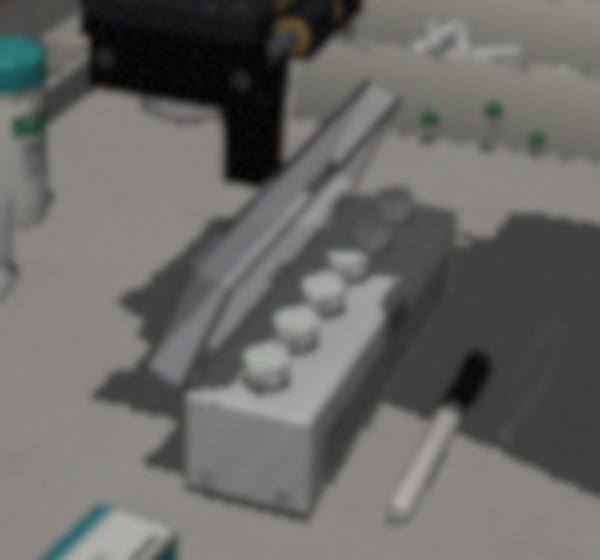

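The cover follows the fingertip, now at about 70°, with about 1 N. I'll keep along the arc.

Call:
apply_moves(
  rows=[
    {"x": -5,"y": 0,"z": 0,"rx": 0,"ry": 0,"rz": 0,"claw": 255},
    {"x": -9,"y": 0,"z": 0.5,"rx": 0,"ry": 0,"rz": 0,"claw": 255},
    {"x": -14,"y": 0,"z": 1.2,"rx": 0,"ry": 0,"rz": 0,"claw": 255},
    {"x": -18,"y": 0,"z": 2.3,"rx": 0,"ry": 0,"rz": 0,"claw": 255},
    {"x": -22,"y": 0,"z": 4,"rx": 0,"ry": 0,"rz": 0,"claw": 255},
    {"x": -26,"y": 0,"z": 6,"rx": 0,"ry": 0,"rz": 0,"claw": 255},
    {"x": -30,"y": 0,"z": 8,"rx": 0,"ry": 0,"rz": 0,"claw": 255},
    {"x": -34,"y": 0,"z": 10.5,"rx": 0,"ry": 0,"rz": 0,"claw": 255},
    {"x": -38,"y": 0,"z": 14,"rx": 0,"ry": 0,"rz": 0,"claw": 255},
    {"x": -41,"y": 0,"z": 17,"rx": 0,"ry": 0,"rz": 0,"claw": 255},
  ],
)

```text
time_s: 12.22
position: [0.4902, 0.069, 0.1097]
tcp_rot: [[1.0, -0.018, -0.0], [-0.018, -1.0, 0.0], [-0.0, -0.0, -1.0]]
force: [0.2, -0.2, -0.1]
opening: 0.007
grasp_force: 0.3
```

Call:
apply_moves(
  rows=[
    {"x": -3,"y": 0,"z": 3.5,"rx": 0,"ry": 0,"rz": 0,"claw": 255},
    {"x": -5,"y": 0,"z": 7,"rx": 0,"ry": 0,"rz": 0,"claw": 255},
    {"x": -7,"y": 0,"z": 10,"rx": 0,"ry": 0,"rz": 0,"claw": 255},
    {"x": -8,"y": 0,"z": 12,"rx": 0,"ry": 0,"rz": 0,"claw": 255},
    {"x": -8,"y": 0,"z": 13,"rx": 0,"ry": 0,"rz": 0,"claw": 255},
    {"x": -8,"y": 0,"z": 13,"rx": 0,"ry": 0,"rz": 0,"claw": 255},
    {"x": -8,"y": 0,"z": 13,"rx": 0,"ry": 0,"rz": 0,"claw": 255},
  ],
)

```text
time_s: 13.1
position: [0.4828, 0.0692, 0.097]
tcp_rot: [[1.0, -0.018, 0.0], [-0.018, -1.0, -0.0], [0.0, 0.0, -1.0]]
force: [1.3, 0.2, -0.3]
opening: 0.005
grasp_force: 0.0
```

No stop felt yet, so I'll go down in small steps until contact.

Call:
apply_moves(
  rows=[
    {"x": 0,"y": 0,"z": 0.6,"rx": 0,"ry": 0,"rz": 0,"claw": 255},
    {"x": 0,"y": 0,"z": 1.2,"rx": 0,"ry": 0,"rz": 0,"claw": 255},
    {"x": 0,"y": 0,"z": 1.2,"rx": 0,"ry": 0,"rz": 0,"claw": 255},
    {"x": 0,"y": 0,"z": 1.2,"rx": 0,"ry": 0,"rz": 0,"claw": 255},
  ],
)

```text
time_s: 13.6
position: [0.4828, 0.0692, 0.0963]
tcp_rot: [[1.0, -0.018, 0.001], [-0.018, -1.0, -0.0], [0.001, 0.0, -1.0]]
force: [-1.5, 0.6, 5.4]
opening: 0.007
grasp_force: 2.7
```

Call:
apply_moves(
  rows=[
    {"x": 0,"y": 0,"z": -15,"rx": 0,"ry": 0,"rz": 0,"claw": 255},
    {"x": 0,"y": 0,"z": -55,"rx": 0,"ry": 0,"rz": 0,"claw": 255},
    {"x": 0,"y": 0,"z": -110,"rx": 0,"ry": 0,"rz": 0,"claw": 255},
    {"x": 0,"y": 60,"z": -110,"rx": 0,"ry": 0,"rz": 0,"claw": 255},
    {"x": 0,"y": 120,"z": -110,"rx": 0,"ry": 0,"rz": 0,"claw": 255},
    {"x": 0,"y": 180,"z": -110,"rx": 0,"ry": 0,"rz": 0,"claw": 255},
    {"x": 0,"y": 240,"z": -110,"rx": 0,"ry": 0,"rz": 0,"claw": 255},
    {"x": 0,"y": 260,"z": -110,"rx": 0,"ry": 0,"rz": 0,"claw": 255},
    {"x": 0,"y": 260,"z": -110,"rx": 0,"ry": 0,"rz": 0,"claw": 255},
  ],
)

```text
time_s: 14.72
position: [0.4779, -0.1915, 0.2061]
tcp_rot: [[1.0, -0.02, 0.0], [-0.02, -1.0, 0.0], [0.0, -0.0, -1.0]]
force: [0.6, 0.6, -0.1]
opening: 0.008
grasp_force: 0.0
```

```bash
python3 - <<'E'
from h import *
np.set_printoptions(precision=1,suppress=True)
p,d=capture("side");cv2.imwrite("pics/s5.png",cv2.resize(p[210:340,260:410,::-1],None,fx=4.6,fy=4.6,interpolation=cv2.INTER_CUBIC))
t,dt=capture("top")
cen=np.array([.4915,.064]);a=np.radians(-1);B=np.array([[np.cos(a),-np.sin(a)],[np.sin(a),np.cos(a)]])
for n,D in(("side",d),("top",dt)):
    W=cloud(n,D).reshape(-1,3);b=np.c_[(W[:,:2]-cen)@B,W[:,2]]*1000
    q=b[(abs(b[:,0])<27)&(abs(b[:,1])<100)&(b[:,2]>62)&(b[:,2]<90)]
    print(n,len(q),np.linalg.lstsq(np.c_[q[:,:2],np.ones(len(q))],q[:,2],rcond=None)[0]*[56,200,1],"(mm over x, over y, centre z)")
    e=b[(b[:,2]>62)&(b[:,2]<90)&(abs(b[:,0])<50)&(abs(b[:,1])<130)];print(np.percentile(e,[1,99],axis=0))
E
```

```text
side 1617 [ 1.3  0.  70.2] (mm over x, over y, centre z)
[[ -27.3 -106.2   62.6]
 [  30.6  106.8   71.9]]
top 2554 [-0.   0.1 71.9] (mm over x, over y, centre z)
[[ -29.  -105.    67.7]
 [  29.   106.5   76.5]]
```

View pics/s5.png

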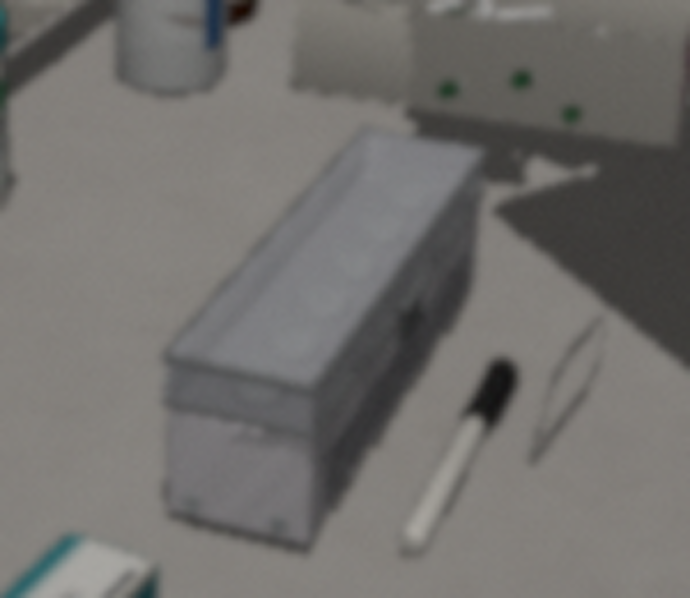

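The cover lies flat at 71 mm, level along its length and across it. The block corners are at the same pixels as before (170, 515 and 305, 548), and the marker and forceps haven't moved.

```bash
python3 -c "from rig import *;print(hand_in())"
```

```text
the job is handed in; nothing more can be done
None
```

The job is handed in, though the judge's result isn't shown: all six lids measured flat and the cover shut level at about 71 mm, with the block, marker and forceps unmoved in the side view, contact readings around 6 N at most, and about 15 s used.

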